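# Hold the tube rack in the corner of the rack reader

## Task

Pick up the small rack of capped tubes from the bench, keep it upright, and set it flat on the top of the low rack reader with its long side along the long rail. Press it into the corner so that it is flush and pushing firmly against both rails at once, and finish while still holding it pressed there for the scan - do not let go. Leave the jar, the tip box and the empty rack where they are.

Things in the scene. Friction and masses are not known exactly. Their poses are not given: they have to be found in the camera images.
- rack: loose tube rack to be handled: grey plastic box shape 96 (its x) by 56 (its y) by 54 mm high, 0.18-0.35 kg, flat sides, with 14 white capped tubes fixed in it, caps up to 63 mm. Origin: centre of its underside, z up. Starts upright on the bench, left or right of the centre line. Either end may go to the corner. Best gripped across its width, high up, so that fingers clear the rails
- reader: rack reader, fixed: low grey housing 220 (its x) by 170 mm (its y), smooth flat top 30 mm above the bench with a flush glass window and two low smooth aluminium rails that form a corner on its +x, +y side. Origin: centre of its underside, z up. On the other side of the centre line from the rack. A seated rack has its centre at x = +37, y = +32 and underside at z = +30 mm in this frame
- corner (a point): the point on the reader's top (30 mm above the bench) where the inner faces of the two rails meet; same axes as the reader. The free area lies on the -x, -y side of this point
- long_rail: the long rail, fixed on the reader (rails and reader top are slippery, friction about 0.2, but take up part of a sideways push): 140 mm along the reader's x, 12 mm thick, 10 mm high above the reader's top; its inner face looks to the reader's -y, at y = +60 mm in the reader's frame. Origin: centre of its underside
- short_rail: the short rail, fixed on the reader: 100 mm along the reader's y, 12 mm thick, 10 mm high above the reader's top; its inner face looks to the reader's -x, at x = +85 mm in the reader's frame. Origin: centre of its underside
- jar: bystander, loose: closed white plastic jar, 52 mm across, 85 mm high, standing near the centre line between rack and reader. Origin: centre of its underside
- tip_box: bystander, loose: pipette tip box with dark red base and clear lid, 85 (its x) by 120 by 75 mm high, beyond the work on one side. Origin: centre of its underside
- empty_rack: bystander, loose: low empty grey plastic rack, 64 (its x) by 190 by 24 mm high, with 48 holes and no tubes, beyond the work on the other side. Origin: centre of its underside
Not all that is in view belongs to the job. Leave any yellow look-alike of the rack alone.

How it is judged:
By the outcome, as a careful person would: the job done as asked, in the order asked, and still so for the second after the job is handed in, while the arm keeps its last pose, push and grip.
It also fails if it takes over 54 s, if anything falls off the work surface, if the arm or the gripper's body presses on something with over 40 N, if the wrist force passes 120 N, or if a joint passes its speed limit or range.

## Robot

A 6-joint arm with a two-finger parallel gripper is mounted at the origin on the work surface. World frame = base frame: x ahead of the robot, y to its left, z up, the work surface at z = 0. Lengths are in m, angles in degrees, forces in N, time in s.
With the tool pointing down it reaches from about 0.25 to 0.725 m from the base axis. Payload 4 kg.
Tool frame: the origin (TCP) lies midway between the tips of the shut fingers; the grasp point (between the pads) lies 19 mm behind it; z points along the fingers, y is the line along which they close (so a half turn about z gives the same grasp; the last joint's range is limited). The gripper opens to 85 mm and grips with 20 to 120 N. Pads are 22 mm wide; open, the fingers measure 114 mm over their backs; the gripper's body (76 mm by 85 mm) begins 54 mm behind the grasp point. The pads swing forward as they close: fully open they stand 13 mm farther back than shut.
Start: joints at [-69.844, 13.785, 0.286, 76.501, 0, 90], TCP at [0.172, -0.469, 0.231] pointing down, gripper open.
Joint ranges: [-155.79, 155.79], [-60.16, 107.12], [-62.33, 73.08], [-114, 123.19], [-81.49, 82.49], [-180, 180]. Speed limits (degrees/s): [159.86, 159.86, 180, 180, 180, 180].

## Interface

Orientations are given as [roll, pitch, yaw] about the fixed x, y, z axes, in that order (R = Rz(yaw) Ry(pitch) Rx(roll)).
In Python, from rig import status, viewer, manip gives the robot as it stands.
- The arm moves only by the shell command python3 -m crank 'ROWS'. ROWS is JSON, a list of rows, each an object of numbers: "hand": the opening, from 0 (shut) to 1 (fully open); "dx", "dy", "dz": the shift along the tool's x, y, z as a fraction of full scale; "wx", "wy", "wz": the turn, a rotation vector about the tool's x, y, z as a fraction of full scale. In form: [{"hand": .., "dx": .., "dy": .., "dz": .., "wx": .., "wy": .., "wz": ..}, ...]. A call has 1 to 20 rows; each row shifts and turns the commanded pose from where the row before left it, along the tool's axes as they then stand; what a row does not reach is not made up. Full scale, the value 1, is 30 mm for a shift and 8 degrees for a turn. A row lasts 1/10 s, in which the tool goes at most 50 mm and 8.59 degrees, less where a joint would pass 70% of its speed; a pose out of reach is approached as far as the arm can. A call with a number of a shift or a turn outside -1 to 1 is refused whole. A call with a gripper value outside its range is refused whole. The fingers move at their own pace and stop on an object; the grip force is fixed at half the most. Time passes only in rows, so rows that do not move let the fingers close. It gives the time, the measured TCP pose, the force, the opening and the grip force at its end, in the units of the state.
- status.state(): the state, without advancing time (a new reading comes with each control period).
- viewer.get_image(name): name is "scene" or "side" or "wrist"; returns (picture, depth): 400x640x3 uint8, red, green, blue; 400x640 float32, m along the optical axis (not along the pixel's ray), 0 where there is no reading.
- viewer.camera_info(name): a dict with "mtx" (3x3 intrinsics, pixels), "rvec" (rotation vector, rad) and "tvec" (3), from world to camera coordinates, as OpenCV has them. Camera axes: x right, y down, z forward; pixel columns grow to the right and rows downward; lengths in m; the calibration is good to about 2 mm. A picture is of the moment at which its call begins: read the wrist's pose just before it. camera_info takes no time and is no camera call; for the wrist camera it gives the pose at the moment of the call.
- manip.finish_job(): hands the job in; it is judged then, once.
The state is a dict: "time_s": time; "qpos": joint angles; "joint_vel": joint speeds; "tau": joint torques, N m; "position": TCP position; "eef_rot": TCP orientation; "ft_force": force on the tool from outside, world axes, zero at the start; "moment": the same for the moment, N m; "width": finger opening in m; "gripper_force": force on a finger pad.
Only numpy, scipy, OpenCV 4.12 (cv2) and the standard library are available. Lean on these libraries where they do the work, as an engineer would, in place of code of your own. Each camera call takes 0.05 s, during which the arm holds its last target. There are 200 camera calls.

## Working session

There is one attempt and no reset: what is moved stays moved. The work goes in short steps, Python scripts to look and compute and a shell command to move; the robot and the scene stay as the last step left them, time stands still between calls to the robot, and variables do not carry over. Pictures are saved under pics/ and viewed, at most 10 in all, crops included, and the job is handed in when it is done.

```bash
mkdir -p pics; ls; python3 - <<'E'
from rig import status, viewer, manip
import cv2,numpy as np
s=status.state();print(s)
for n in("scene","side"):
    im,d=viewer.get_image(n);cv2.imwrite(f"pics/{n}0.png",im[:,:,::-1]);np.savez(f"pics/{n}0.npz",im=im,d=d);print(n,viewer.camera_info(n))
E
```

```text
pics
{'time_s': 0.0, 'qpos': array([-6.98440665e+01,  1.38320172e+01,  2.12399887e-01,  7.65025635e+01,
        2.26726704e-04,  9.00005064e+01]), 'joint_vel': array([-0.0890275 , -0.01879253,  0.04578721,  0.06809784, -0.09934941,
        0.05950566]), 'tau': array([-4.11477067e-04, -3.72312856e+01,  2.52410907e+01,  1.68127078e-02,
       -5.11708572e-05,  4.23197051e-06]), 'position': array([ 0.17206544, -0.46876892,  0.23040581]), 'eef_rot': array([-1.79877819e+02, -2.25646292e-04,  2.01554266e+01]), 'ft_force': array([-0.69698587,  0.3041364 , -0.18228141]), 'moment': array([ 0.00648455, -0.04260789, -0.00961626]), 'gripper_force': 0.0, 'width': 0.08556160342536644}
scene {'mtx': array([[369.05947796,   0.        , 317.75190975],
       [  0.        , 369.05947796, 198.94103122],
       [  0.        ,   0.        ,   1.        ]]), 'rvec': array([ 0.98027696,  2.54547135, -0.98359323]), 'tvec': array([ 0.40758943, -0.26328   ,  1.04901262])}
side {'mtx': array([[397.65428399,   0.        , 328.00232251],
       [  0.        , 397.65428399, 203.33067658],
       [  0.        ,   0.        ,   1.        ]]), 'rvec': array([ 0.89010481, -2.54117375,  1.05096159]), 'tvec': array([0.42496399, 0.26471302, 0.64752707])}
```

View pics/scene0.png

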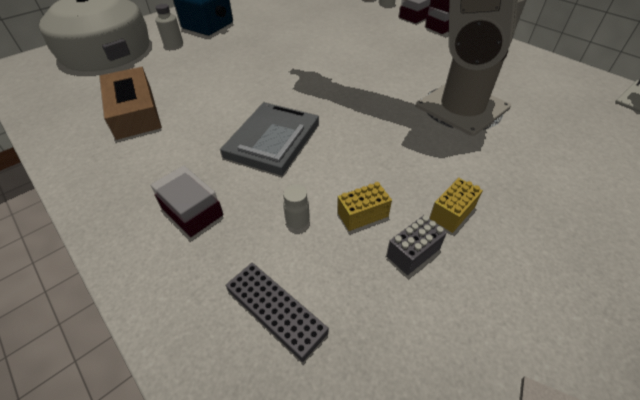

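View pics/side0.png

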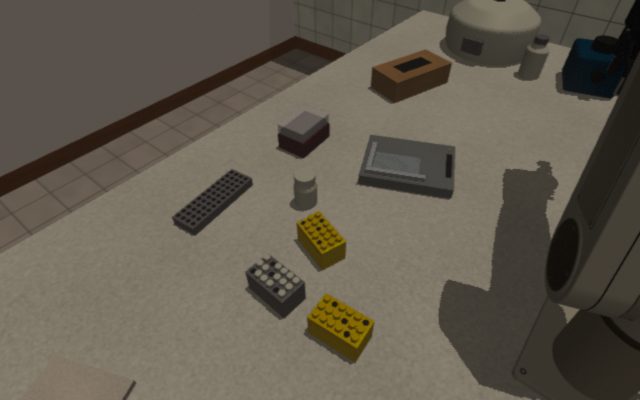

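The scene view has three rack-like boxes: yellow at (364,206), yellow at (457,204), and grey with white caps at (416,245). The grey one fits the description; in the side view it is at (276,284). The reader is at scene (270,137) and side (408,165), with rails as an L. I'll confirm with an enlarged crop and measure by depth.

```bash
cat >h.py <<'E'
import cv2,numpy as np
from rig import viewer
def load(n): 
    z=np.load(f"pics/{n}0.npz");return z["im"],z["d"]
def cam(n):
    c=viewer.camera_info(n);R=cv2.Rodrigues(c["rvec"])[0];return c["mtx"],R,np.array(c["tvec"]).ravel()
def cloud(d,c):
    K,R,t=c;v,u=np.indices(d.shape)
    P=np.stack([(u-K[0,2])/K[0,0]*d,(v-K[1,2])/K[1,1]*d,d],-1)
    return (P-t)@R
def ray(uv,z,c):
    K,R,t=c;uv=np.atleast_2d(uv).astype(float)
    r=np.c_[(uv-K[:2,2])/[K[0,0],K[1,1]],np.ones(len(uv))]@R;o=-R.T@t
    return o+r*((z-o[2])/r[:,2])[:,None]
E
python3 - <<'E'
from h import *
roi={"scene":{"rack":(385,210,450,275),"yel":(428,175,485,235),"reader":(215,98,325,178),"jar":(280,185,312,235),"tip":(150,170,225,238),"empty":(222,260,330,360),"yel2":(333,178,395,232)},
"side":{"rack":(240,250,310,316),"yel":(303,290,378,360),"reader":(355,132,460,200),"jar":(290,168,320,210)}}
for n in roi:
    im,d=load(n);c=cam(n);P=cloud(d,c)
    for k,(a,b,e,f) in roi[n].items():
        q=P[b:f,a:e].reshape(-1,3);q=q[(d[b:f,a:e].ravel()>0)]
        m=q[:,2]; z0=np.median(m[m<.01]) if (m<.01).any() else 0
        for lo,hi in ([(.022,.035),(.035,.05)] if k=="reader" else [(.045,.07)] if k in("rack","yel","yel2") else [(.018,.1)]):
            s=q[(m>lo)&(m<hi)]
            r=cv2.minAreaRect((s[:,:2]*1000).astype(np.float32)) if len(s)>3 else None
            print(n,k,len(s),round(z0,4),np.round(np.percentile(s[:,2],[50,95]),4),np.round(np.hstack([np.array(r[0]),r[1],r[2]]),1))
im,_=load("scene");s=load("side")[0]
A=cv2.resize(im[165:285,330:490],None,fx=4,fy=4,interpolation=2)[:,:,::-1]
cv2.imwrite("pics/crop1.png",A)
B=np.vstack([cv2.resize(im[95:180,215:330],(780,300),interpolation=2),cv2.resize(s[130:200,350:465],(780,300),interpolation=2)])[:,:,::-1]
cv2.imwrite("pics/crop2.png",B)
E
```

```text
scene rack 1452 0.001 [0.0555 0.0644] [468.8 219.6  56.7 144.3  86.9]
scene yel 1312 0.0008 [0.0557 0.0644] [392.9 214.7 180.1  57.2   5.4]
scene reader 3383 0.0012 [0.0311 0.033 ] [ 487.  -244.9  222.6  171.    24.7]
scene reader 439 0.0012 [0.0407 0.0425] [ 505.  -219.3  139.8  113.9   25.1]
scene jar 883 0.0012 [0.0663 0.0871] [608.6   4.6  50.   48.4  16.3]
scene tip 2731 0.0013 [0.0751 0.0773] [ 762.5 -168.8   84.6  120.1    4.7]
scene empty 4025 0.001 [0.025  0.0267] [766.4 134.5  64.4 190.4   6.2]
scene yel2 1143 0.0011 [0.0555 0.0645] [495.3  85.3  57.6  97.5  71.4]
side rack 1565 -0.0006 [0.0542 0.0632] [467.3 219.1  57.  146.   86.9]
side yel 1989 -0.0004 [0.0543 0.0633] [350.4 209.8  96.9  57.    5. ]
side reader 3690 -0.0007 [0.0292 0.0314] [ 485.6 -246.1  220.6  174.4   24.9]
side reader 394 -0.0007 [0.0388 0.0408] [ 502.9 -219.1  139.3  114.3   24.7]
side jar 758 -0.0007 [0.0613 0.0851] [604.6   3.2  50.   48.5  83.8]
```

View pics/crop1.png

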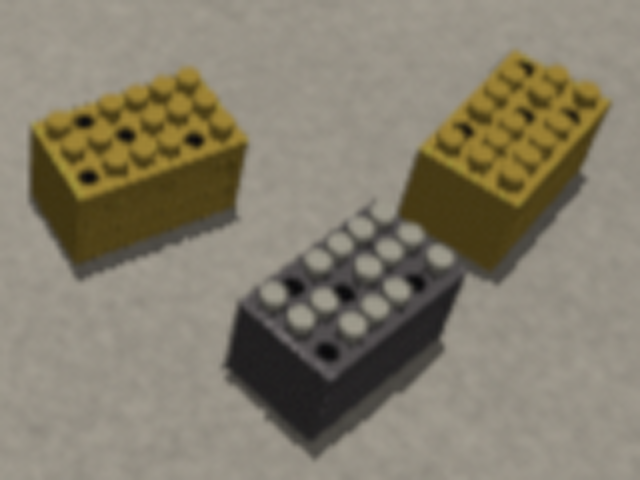

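View pics/crop2.png

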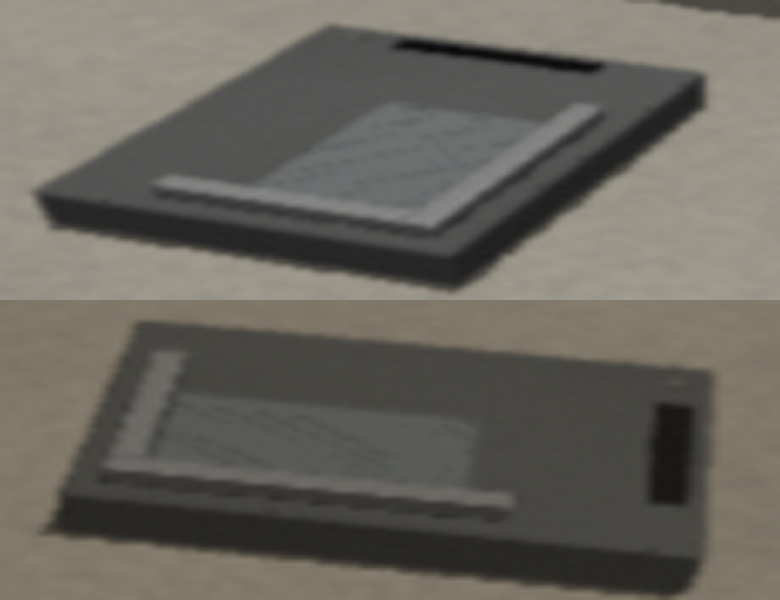

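The crop confirms it: the grey rack with white caps is the one, at crop (340,290), close to a yellow one at (515,165). The rails form the L with its corner at crop (430,225) in the scene view, consistent with +x, +y. The rack needs a re-measure with the yellow pixels masked out.

```bash
python3 - <<'E'
from h import *
roi={"scene":[("rack",(385,210,450,275)),("yel",(420,175,490,240))],"side":[("rack",(240,250,310,316)),("yel",(300,285,380,362))]}
for n in roi:
    im,d=load(n);c=cam(n);P=cloud(d,c);S=cv2.cvtColor(im,cv2.COLOR_RGB2HSV)[:,:,1]
    for k,(a,b,e,f) in roi[n]:
        M=np.zeros(d.shape,bool);M[b:f,a:e]=1
        M&=(d>0)&(P[:,:,2]>.05)&(P[:,:,2]<.07)&((S>130) if k=="yel" else (S<=90))
        l,N=None,None
        nn,lab,st,_=cv2.connectedComponentsWithStats(M.astype(np.uint8));M=lab==1+np.argmax(st[1:,4])
        s=P[M];h,w_,a_=(r:=cv2.minAreaRect((s[:,:2]*1000).astype(np.float32)))
        print(n,k,len(s),np.round(h,1),np.round(w_,1),round(a_,2),np.round(cv2.boxPoints(r)).tolist())
E
```

```text
scene rack 1354 [492.7 218.3] [56.6 96.6] 87.04 [[443.0, 193.0], [539.0, 188.0], [542.0, 244.0], [446.0, 249.0]]
scene yel 975 [353.  211.8] [95.  54.4] 4.7 [[303.0, 235.0], [308.0, 181.0], [403.0, 189.0], [398.0, 243.0]]
side rack 1479 [491.4 218. ] [57.  97.5] 86.58 [[441.0, 192.0], [538.0, 187.0], [542.0, 244.0], [444.0, 249.0]]
side yel 1829 [350.4 209.9] [96.9 56.5] 4.76 [[300.0, 234.0], [304.0, 178.0], [401.0, 186.0], [396.0, 242.0]]
```

```bash
python3 -m crank '[{"hand":1,"wz":-1},{"hand":1,"wz":-1},{"hand":1}]'; cat >st.py <<'E'
from rig import status
import numpy as np,sys
s=status.state()
for k in("time_s","qpos","position","eef_rot","ft_force","width","gripper_force"):print(k,np.round(s[k],4).tolist(),end=' ')
print()
if len(sys.argv)>1:
    x,y,z,w=map(float,sys.argv[1:5]);a=np.radians(s["eef_rot"][2]);d=np.array([x,y,z])-s["position"]
    c,n=np.cos(a),np.sin(a)
    print("units dx %.3f dy %.3f dz %.3f wz %.3f"%((c*d[0]+n*d[1])/.03,(n*d[0]-c*d[1])/.03,-d[2]/.03,-((w-s["eef_rot"][2]+180)%360-180)/8))
E
python3 st.py 0.492 0.2182 0.12 176.8
```

```text
time_s 0.1 qpos [-69.8439, 13.828, 0.2189, 76.5034, -0.0003, 90.0003] position [0.1721, -0.4688, 0.2305] eef_rot [-179.8875, 0.0003, 20.1558] ft_force [0.0596, -1.258, -0.0786] width 0.0852 gripper_force 0.0 
units dx 17.902 dy -17.824 dz 3.683 wz -19.581invalid input
```

```bash
python3 -m crank '[{"hand":1,"dx":0,"dy":0,"dz":0,"wx":0,"wy":0,"wz":-1},{"hand":1,"dx":0,"dy":0,"dz":0,"wx":0,"wy":0,"wz":-1}]'; python3 st.py 0.492 0.2182 0.12 176.8
```

```text
time_s: 0.3
position: [0.1722, -0.469, 0.2308]
eef_rot: [-179.9, -0.0, 36.5]
ft_force: [-0.8, 0.1, 0.5]
width: 0.0858
gripper_force: 0.0
time_s 0.3 qpos [-69.8447, 13.8139, 0.2415, 76.4999, -0.0005, 73.6734] position [0.1722, -0.469, 0.2308] eef_rot [-179.9305, -0.0199, 36.4819] ft_force [-0.7786, 0.0704, 0.5332] width 0.0858 gripper_force 0.0 
units dx 22.193 dy -12.080 dz 3.692 wz -17.540
```

Case as expected (j6 falls as yaw rises). Finish the turn, then translate.

```bash
python3 -m crank '[{"hand":1,"dx":0,"dy":0,"dz":0,"wx":0,"wy":0,"wz":-1},{"hand":1,"dx":0,"dy":0,"dz":0,"wx":0,"wy":0,"wz":-1},{"hand":1,"dx":0,"dy":0,"dz":0,"wx":0,"wy":0,"wz":-1},{"hand":1,"dx":0,"dy":0,"dz":0,"wx":0,"wy":0,"wz":-1},{"hand":1,"dx":0,"dy":0,"dz":0,"wx":0,"wy":0,"wz":-1},{"hand":1,"dx":0,"dy":0,"dz":0,"wx":0,"wy":0,"wz":-1},{"hand":1,"dx":0,"dy":0,"dz":0,"wx":0,"wy":0,"wz":-1},{"hand":1,"dx":0,"dy":0,"dz":0,"wx":0,"wy":0,"wz":-1},{"hand":1,"dx":0,"dy":0,"dz":0,"wx":0,"wy":0,"wz":-1},{"hand":1,"dx":0,"dy":0,"dz":0,"wx":0,"wy":0,"wz":-1},{"hand":1,"dx":0,"dy":0,"dz":0,"wx":0,"wy":0,"wz":-1},{"hand":1,"dx":0,"dy":0,"dz":0,"wx":0,"wy":0,"wz":-1},{"hand":1,"dx":0,"dy":0,"dz":0,"wx":0,"wy":0,"wz":-1},{"hand":1,"dx":0,"dy":0,"dz":0,"wx":0,"wy":0,"wz":-1},{"hand":1,"dx":0,"dy":0,"dz":0,"wx":0,"wy":0,"wz":-1},{"hand":1,"dx":0,"dy":0,"dz":0,"wx":0,"wy":0,"wz":-1},{"hand":1,"dx":0,"dy":0,"dz":0,"wx":0,"wy":0,"wz":-1},{"hand":1,"dx":0,"dy":0,"dz":0,"wx":0,"wy":0,"wz":-0.55}]'; python3 st.py 0.492 0.2182 0.12 176.8
```

```text
time_s: 2.1
position: [0.1722, -0.469, 0.2307]
eef_rot: [179.9, -0.0, 176.8]
ft_force: [0.2, -0.0, 0.2]
width: 0.085
gripper_force: 0.0
time_s 2.1 qpos [-69.8412, 13.8159, 0.2403, 76.4996, -0.0016, -66.6393] position [0.1722, -0.469, 0.2307] eef_rot [179.9317, -0.0313, 176.7981] ft_force [0.1565, -0.0255, 0.1833] width 0.085 gripper_force 0.0 
units dx -9.365 dy 23.467 dz 3.691 wz -0.000
```

```bash
python3 -m crank '[{"hand":1,"dx":-0.4,"dy":1,"dz":0,"wx":0,"wy":0,"wz":0},{"hand":1,"dx":-0.4,"dy":1,"dz":0,"wx":0,"wy":0,"wz":0},{"hand":1,"dx":-0.4,"dy":1,"dz":0,"wx":0,"wy":0,"wz":0},{"hand":1,"dx":-0.4,"dy":1,"dz":0,"wx":0,"wy":0,"wz":0},{"hand":1,"dx":-0.4,"dy":1,"dz":0,"wx":0,"wy":0,"wz":0},{"hand":1,"dx":-0.4,"dy":1,"dz":0,"wx":0,"wy":0,"wz":0},{"hand":1,"dx":-0.4,"dy":1,"dz":0,"wx":0,"wy":0,"wz":0},{"hand":1,"dx":-0.4,"dy":1,"dz":0,"wx":0,"wy":0,"wz":0},{"hand":1,"dx":-0.4,"dy":1,"dz":0,"wx":0,"wy":0,"wz":0},{"hand":1,"dx":-0.4,"dy":1,"dz":0,"wx":0,"wy":0,"wz":0},{"hand":1,"dx":-0.4,"dy":1,"dz":0,"wx":0,"wy":0,"wz":0},{"hand":1,"dx":-0.4,"dy":1,"dz":0,"wx":0,"wy":0,"wz":0},{"hand":1,"dx":-0.4,"dy":1,"dz":0,"wx":0,"wy":0,"wz":0},{"hand":1,"dx":-0.4,"dy":1,"dz":0,"wx":0,"wy":0,"wz":0},{"hand":1,"dx":-0.4,"dy":1,"dz":0,"wx":0,"wy":0,"wz":0},{"hand":1,"dx":-0.4,"dy":1,"dz":0,"wx":0,"wy":0,"wz":0},{"hand":1,"dx":-0.4,"dy":1,"dz":0,"wx":0,"wy":0,"wz":0},{"hand":1,"dx":-0.4,"dy":1,"dz":0,"wx":0,"wy":0,"wz":0},{"hand":1,"dx":-0.4,"dy":1,"dz":0,"wx":0,"wy":0,"wz":0},{"hand":1,"dx":-0.4,"dy":1,"dz":0,"wx":0,"wy":0,"wz":0}]'; python3 st.py 0.492 0.2182 0.12 176.8
```

```text
time_s: 4.1
position: [0.448, 0.1164, 0.2309]
eef_rot: [-180.0, -0.0, 176.6]
ft_force: [0.2, 0.9, 0.0]
width: 0.0852
gripper_force: 0.0
time_s 4.1 qpos [14.5704, 9.6281, -5.0252, 75.3963, -0.0066, 17.9961] position [0.448, 0.1164, 0.2309] eef_rot [-179.9784, -0.045, 176.5743] ft_force [0.1555, 0.9008, 0.035] width 0.0852 gripper_force 0.0 
units dx -1.262 dy 3.475 dz 3.696 wz -0.028
```

```bash
python3 -m crank '[{"hand":1,"dx":-0.34,"dy":0.87,"dz":0,"wx":0,"wy":0,"wz":0},{"hand":1,"dx":-0.34,"dy":0.87,"dz":0,"wx":0,"wy":0,"wz":0},{"hand":1,"dx":-0.34,"dy":0.87,"dz":0.7,"wx":0,"wy":0,"wz":0},{"hand":1,"dx":-0.34,"dy":0.87,"dz":1,"wx":0,"wy":0,"wz":0},{"hand":1,"dx":0,"dy":0,"dz":1,"wx":0,"wy":0,"wz":0},{"hand":1,"dx":0,"dy":0,"dz":0.8,"wx":0,"wy":0,"wz":0},{"hand":1,"dx":0,"dy":0,"dz":0,"wx":0,"wy":0,"wz":0},{"hand":1,"dx":0,"dy":0,"dz":0,"wx":0,"wy":0,"wz":0}]'; python3 st.py 0.492 0.2182 0.017 176.8
```

```text
time_s: 4.9
position: [0.4945, 0.2167, 0.1261]
eef_rot: [-180.0, -0.1, 176.6]
ft_force: [0.2, -0.4, -0.5]
width: 0.0857
gripper_force: 0.0
time_s 4.9 qpos [23.6627, 22.1796, -4.1554, 63.7568, -0.001, 27.1076] position [0.4945, 0.2167, 0.1261] eef_rot [-179.9573, -0.0813, 176.555] ft_force [0.2134, -0.408, -0.541] width 0.0857 gripper_force 0.0 
units dx 0.087 dy 0.045 dz 3.638 wz -0.031
```

```bash
python3 -m crank '[{"hand":1,"dx":0.09,"dy":0.05,"dz":0.6,"wx":0,"wy":0,"wz":-0.03},{"hand":1,"dx":0,"dy":0,"dz":0.7,"wx":0,"wy":0,"wz":0},{"hand":1,"dx":0,"dy":0,"dz":0.7,"wx":0,"wy":0,"wz":0},{"hand":1,"dx":0,"dy":0,"dz":0.7,"wx":0,"wy":0,"wz":0},{"hand":1,"dx":0,"dy":0,"dz":0.6,"wx":0,"wy":0,"wz":0},{"hand":1,"dx":0,"dy":0,"dz":0.3,"wx":0,"wy":0,"wz":0},{"hand":1,"dx":0,"dy":0,"dz":0,"wx":0,"wy":0,"wz":0},{"hand":1,"dx":0,"dy":0,"dz":0,"wx":0,"wy":0,"wz":0}]'; python3 st.py 0.492 0.2182 0.017 176.8; python3 - <<'E'
from h import *
a=viewer.get_image("side")[0][170:350,180:420]
cv2.imwrite("pics/g1.png",cv2.resize(a,None,fx=3,fy=3)[:,:,::-1])
E
```

```text
time_s: 5.7
position: [0.4934, 0.2189, 0.0197]
eef_rot: [179.9, 0.1, 176.8]
ft_force: [-0.1, 1.1, 0.7]
width: 0.0852
gripper_force: 0.0
time_s 5.7 qpos [23.9251, 28.6744, -11.9769, 49.2157, 0.0003, 27.1419] position [0.4934, 0.2189, 0.0197] eef_rot [179.9391, 0.1181, 176.7832] ft_force [-0.08, 1.1409, 0.7379] width 0.0852 gripper_force 0.0 
units dx 0.046 dy -0.026 dz 0.090 wz -0.002
```

View pics/g1.png

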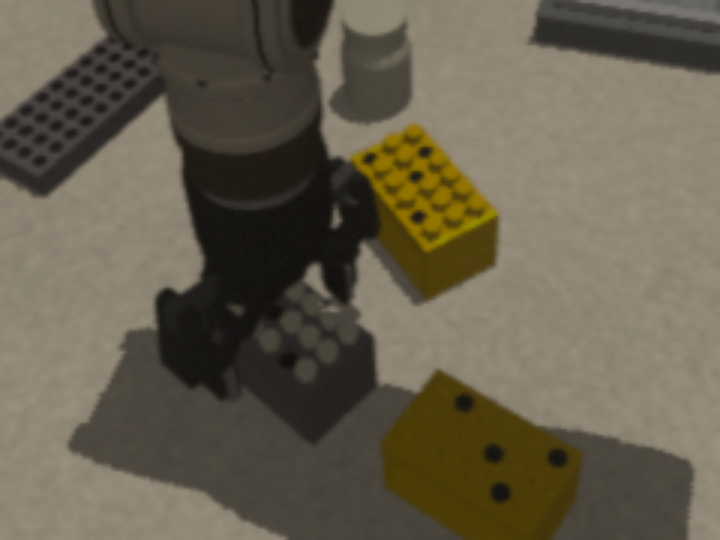

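The fingers at crop (210,360) and (345,270) straddle the grey rack across its width, clear of the yellow ones. Closing and lifting a little.

```bash
python3 -m crank '[{"hand":0,"dx":0,"dy":0,"dz":0.05,"wx":0,"wy":0,"wz":0},{"hand":0,"dx":0,"dy":0,"dz":0,"wx":0,"wy":0,"wz":0},{"hand":0,"dx":0,"dy":0,"dz":0,"wx":0,"wy":0,"wz":0},{"hand":0,"dx":0,"dy":0,"dz":0,"wx":0,"wy":0,"wz":0},{"hand":0,"dx":0,"dy":0,"dz":0,"wx":0,"wy":0,"wz":0},{"hand":0,"dx":0,"dy":0,"dz":0,"wx":0,"wy":0,"wz":0},{"hand":0,"dx":0,"dy":0,"dz":0,"wx":0,"wy":0,"wz":0},{"hand":0,"dx":0,"dy":0,"dz":0,"wx":0,"wy":0,"wz":0},{"hand":0,"dx":0,"dy":0,"dz":0,"wx":0,"wy":0,"wz":0},{"hand":0,"dx":0,"dy":0,"dz":0,"wx":0,"wy":0,"wz":0}]'; python3 st.py 0.492 0.2182 0.017 176.8
```

```text
time_s: 6.75
position: [0.493, 0.2188, 0.0177]
eef_rot: [180.0, 0.1, 176.8]
ft_force: [-0.5, -0.5, 6.1]
width: 0.055
gripper_force: 65.2
time_s 6.75 qpos [23.9406, 28.8042, -12.1206, 48.9792, -0.0145, 27.1418] position [0.493, 0.2188, 0.0177] eef_rot [179.9691, 0.0921, 176.7988] ft_force [-0.5192, -0.4826, 6.0739] width 0.055 gripper_force 65.1741 
units dx 0.031 dy -0.021 dz 0.024 wz -0.000
```

```bash
python3 -m crank '[{"hand":0,"dx":0,"dy":0,"dz":-0.3,"wx":0,"wy":0,"wz":0},{"hand":0,"dx":0,"dy":0,"dz":-0.7,"wx":0,"wy":0,"wz":0},{"hand":0,"dx":0,"dy":0,"dz":-0.8,"wx":0,"wy":0,"wz":0},{"hand":0,"dx":0,"dy":0,"dz":-0.8,"wx":0,"wy":0,"wz":0},{"hand":0,"dx":0,"dy":0,"dz":-0.8,"wx":0,"wy":0,"wz":0},{"hand":0,"dx":0,"dy":0,"dz":-0.8,"wx":0,"wy":0,"wz":0},{"hand":0,"dx":0,"dy":0,"dz":-0.4,"wx":0,"wy":0,"wz":0},{"hand":0,"dx":0,"dy":0,"dz":0,"wx":0,"wy":0,"wz":0},{"hand":0,"dx":0,"dy":0,"dz":0,"wx":0,"wy":0,"wz":0}]'; python3 st.py; python3 - <<'E'
from h import *
a=viewer.get_image("side")[0][80:320,160:440]
cv2.imwrite("pics/g2.png",cv2.resize(a,None,fx=2.2,fy=2.2)[:,:,::-1])
# reader fit: averaged edges
import math
for w in (24.8,):
    c,s=math.cos(math.radians(w)),math.sin(math.radians(w))
    for o,p in(((486.3,-245.5),(37,32)),((503.95,-219.2),(10,17))):
        print(o[0]+c*p[0]-s*p[1],o[1]+s*p[0]+c*p[1])
E
```

```text
time_s: 7.65
position: [0.4917, 0.2183, 0.1539]
eef_rot: [-180.0, -0.1, 176.8]
ft_force: [0.0, -0.4, -1.5]
width: 0.0553
gripper_force: 64.4
time_s 7.65 qpos [23.9363, 20.6925, -1.967, 67.4298, 0.0025, 27.1421] position [0.4917, 0.2183, 0.1539] eef_rot [-179.9616, -0.0805, 176.7942] ft_force [0.0101, -0.3893, -1.4916] width 0.0553 gripper_force 64.4059 
506.4653000674399 -200.93139363643837
505.897089383744 -199.57326204047877
```

View pics/g2.png

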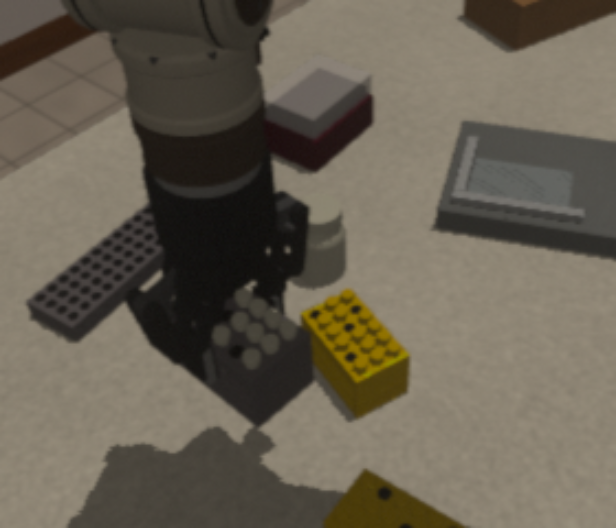

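The rack is held upright and level at crop (260,350), clear of everything. Carry it over at this height.

```bash
python3 -m crank '[{"hand":0,"dx":0,"dy":-0.4,"dz":0,"wx":0,"wy":0,"wz":0},{"hand":0,"dx":0,"dy":-0.8,"dz":0,"wx":0,"wy":0,"wz":0},{"hand":0,"dx":0,"dy":-0.8,"dz":0,"wx":0,"wy":0,"wz":0},{"hand":0,"dx":0,"dy":-0.8,"dz":0,"wx":0,"wy":0,"wz":0},{"hand":0,"dx":0,"dy":-0.8,"dz":0,"wx":0,"wy":0,"wz":0},{"hand":0,"dx":0,"dy":-0.8,"dz":0,"wx":0,"wy":0,"wz":0},{"hand":0,"dx":0,"dy":-0.8,"dz":0,"wx":0,"wy":0,"wz":0},{"hand":0,"dx":0,"dy":-0.8,"dz":0,"wx":0,"wy":0,"wz":0},{"hand":0,"dx":0,"dy":-0.8,"dz":0,"wx":0,"wy":0,"wz":0},{"hand":0,"dx":0,"dy":-0.8,"dz":0,"wx":0,"wy":0,"wz":0},{"hand":0,"dx":0,"dy":-0.8,"dz":0,"wx":0,"wy":0,"wz":0},{"hand":0,"dx":0,"dy":-0.8,"dz":0,"wx":0,"wy":0,"wz":0},{"hand":0,"dx":0,"dy":-0.8,"dz":0,"wx":0,"wy":0,"wz":0},{"hand":0,"dx":0,"dy":-0.8,"dz":0,"wx":0,"wy":0,"wz":0},{"hand":0,"dx":0,"dy":-0.8,"dz":0,"wx":0,"wy":0,"wz":0},{"hand":0,"dx":0,"dy":-0.8,"dz":0,"wx":0,"wy":0,"wz":0},{"hand":0,"dx":0,"dy":-0.8,"dz":0,"wx":0,"wy":0,"wz":0},{"hand":0,"dx":0,"dy":-0.8,"dz":0,"wx":0,"wy":0,"wz":0},{"hand":0,"dx":0,"dy":-0.8,"dz":0,"wx":0,"wy":0,"wz":0},{"hand":0,"dx":0,"dy":0,"dz":0,"wx":0,"wy":0,"wz":0}]';  python3 -m crank '[{"hand":0,"dx":0,"dy":0,"dz":0,"wx":0,"wy":0,"wz":-0.7},{"hand":0,"dx":0,"dy":0,"dz":0,"wx":0,"wy":0,"wz":-0.7},{"hand":0,"dx":0,"dy":0,"dz":0,"wx":0,"wy":0,"wz":-0.7},{"hand":0,"dx":0,"dy":0,"dz":0,"wx":0,"wy":0,"wz":-0.7},{"hand":0,"dx":0,"dy":0,"dz":0,"wx":0,"wy":0,"wz":-0.7},{"hand":0,"dx":0,"dy":0,"dz":0,"wx":0,"wy":0,"wz":0},{"hand":0,"dx":0,"dy":0,"dz":0,"wx":0,"wy":0,"wz":0}]'; python3 st.py 0.4955 -0.225 0.09 204.8
```

```text
time_s: 9.7
position: [0.4661, -0.2276, 0.1536]
eef_rot: [-180.0, -0.1, 176.6]
ft_force: [0.5, 0.7, -2.3]
width: 0.0554
gripper_force: 64.4
time_s: 10.4
position: [0.4668, -0.2244, 0.1542]
eef_rot: [179.9, -0.1, -155.3]
ft_force: [0.0, -1.0, -1.6]
width: 0.0552
gripper_force: 64.4
time_s 10.4 qpos [-25.6747, 18.5193, -5.0799, 66.4885, 0.0004, -50.365] position [0.4668, -0.2244, 0.1542] eef_rot [179.9322, -0.0557, -155.3096] ft_force [0.0387, -0.9602, -1.5955] width 0.0552 gripper_force 64.4197 
units dx -0.861 dy -0.418 dz 2.140 wz -0.014
```

```bash
python3 -m crank '[{"hand":0,"dx":-0.43,"dy":-0.21,"dz":0,"wx":0,"wy":0,"wz":-0.014},{"hand":0,"dx":-0.43,"dy":-0.21,"dz":0.5,"wx":0,"wy":0,"wz":0},{"hand":0,"dx":0,"dy":0,"dz":0.7,"wx":0,"wy":0,"wz":0},{"hand":0,"dx":0,"dy":0,"dz":0.6,"wx":0,"wy":0,"wz":0},{"hand":0,"dx":0,"dy":0,"dz":0.3,"wx":0,"wy":0,"wz":0},{"hand":0,"dx":0,"dy":0,"dz":0,"wx":0,"wy":0,"wz":0},{"hand":0,"dx":0,"dy":0,"dz":0,"wx":0,"wy":0,"wz":0}]'; python3 st.py 0.4955 -0.225 0.052 204.8; python3 - <<'E'
from h import *
for n in("scene","side"):
    im,d=viewer.get_image(n);np.savez(f"pics/{n}1.npz",im=im,d=d)
    a=im[90:250,210:450] if n=="scene" else im[80:240,260:500]
    cv2.imwrite(f"pics/p_{n}.png",cv2.resize(a,None,fx=3,fy=3)[:,:,::-1])
E
```

```text
time_s: 11.1
position: [0.4964, -0.2255, 0.0923]
eef_rot: [-180.0, 0.0, -155.1]
ft_force: [-0.4, 0.8, -2.3]
width: 0.0551
gripper_force: 64.4
time_s 11.1 qpos [-24.4303, 24.4503, -6.1905, 59.3338, -0.0001, -49.3068] position [0.4964, -0.2255, 0.0923] eef_rot [-179.9806, 0.0165, -155.1235] ft_force [-0.3661, 0.7723, -2.2647] width 0.0551 gripper_force 64.4381 
units dx 0.020 dy 0.027 dz 1.342 wz 0.010
```

View pics/p_scene.png

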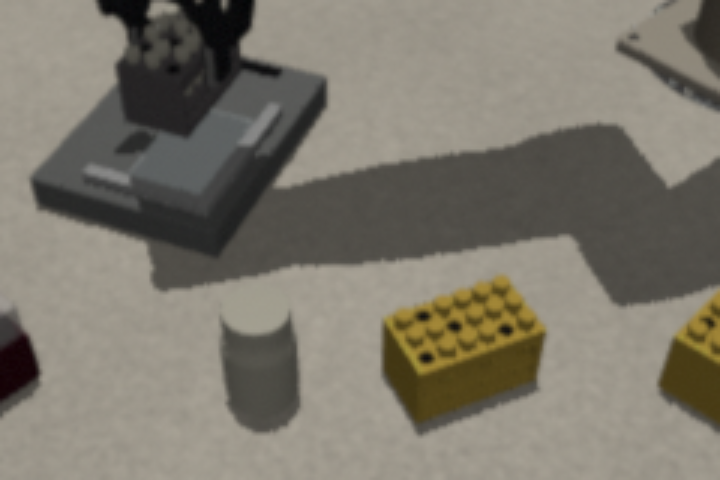

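The rack hangs level over the reader at crop (165,75). There is a patch over the corner at (195,165) that may be only the arm's shadow, so I'll check its height by depth.

```bash
python3 - <<'E'
from h import *
a=np.radians(24.8);R2=np.array([[np.cos(a),-np.sin(a)],[np.sin(a),np.cos(a)]])
for n in("scene","side"):
    z=np.load(f"pics/{n}1.npz");P=cloud(z["d"],cam(n))
    L=(P[:,:,:2]-[.486,-.245])@R2*1000;Z=P[:,:,2]*1000
    M=(abs(L[:,:,0])<108)&(abs(L[:,:,1])<83)&(z["d"]>0)&(Z<50)&(Z>20)
    m=M&(Z>35.5+(.5 if n=="scene" else -1))
    print(n,M.sum(),m.sum(),np.percentile(Z[m],[5,50,95]).round(1))
    x,y=L[:,:,0],L[:,:,1]
    print("interior",np.percentile(Z[M&(x<80)&(x>0)&(y<55)&(y>0)],[2,50,98]).round(1))
    # inner face lines from rail-top points
    s=m&(x>78)&(y<50); l=m&(y>53)&(x<75)
    print("short x",np.percentile(x[s],[2,50,98]).round(1),"slope",np.degrees(np.polyfit(y[s],x[s],1)[0]).round(2),"long y",np.percentile(y[l],[2,50,98]).round(1),"slope",np.degrees(np.polyfit(x[l],y[l],1)[0]).round(2))
    # rack held
    im=z["im"];S=cv2.cvtColor(im,cv2.COLOR_RGB2HSV)[:,:,1]
    k=(Z>70)&(Z<125)&(abs(x)<75)&(abs(y)<26+14)&(z["d"]>0)
    print("rack side z min",np.percentile(Z[k],[1]).round(1))
E
```

```text
scene 2594 425 [37.  40.7 42.6]
interior [29.4 31.4 33.4]
short x [84.3 92.9 97.8] slope 0.22 long y [59.5 66.8 71.8] slope 0.28
rack side z min [76.9]
side 3267 412 [35.4 38.8 40.7]
interior [27.3 29.4 31.7]
short x [84.1 89.7 95.6] slope 0.13 long y [58.9 67.3 72.2] slope 0.3
rack side z min [74.7]
```

Flat interior at 30 mm: it was only shadow. Rails confirmed. Lower gently, 20 mm off both rails.

```bash
python3 -m crank '[{"hand":0,"dx":0,"dy":0,"dz":0.5,"wx":0,"wy":0,"wz":0},{"hand":0,"dx":0,"dy":0,"dz":0.5,"wx":0,"wy":0,"wz":0},{"hand":0,"dx":0,"dy":0,"dz":0.25,"wx":0,"wy":0,"wz":0},{"hand":0,"dx":0,"dy":0,"dz":0.1,"wx":0,"wy":0,"wz":0},{"hand":0,"dx":0,"dy":0,"dz":0,"wx":0,"wy":0,"wz":0},{"hand":0,"dx":0,"dy":0,"dz":0,"wx":0,"wy":0,"wz":0}]'; python3 -m crank '[{"hand":0,"dx":0,"dy":0,"dz":0.06,"wx":0,"wy":0,"wz":0},{"hand":0,"dx":0,"dy":0,"dz":0,"wx":0,"wy":0,"wz":0},{"hand":0,"dx":0,"dy":0,"dz":0,"wx":0,"wy":0,"wz":0}]'
```

```text
time_s: 11.8
position: [0.4968, -0.2256, 0.0521]
eef_rot: [-179.9, 0.1, -155.1]
ft_force: [-0.1, 0.1, -2.6]
width: 0.0553
gripper_force: 64.4
time_s: 12.1
position: [0.4963, -0.2254, 0.0497]
eef_rot: [-180.0, 0.0, -155.1]
ft_force: [0.0, 0.3, -2.1]
width: 0.0554
gripper_force: 64.4
```

```bash
python3 -m crank '[{"hand":0,"dx":0,"dy":0,"dz":0.04,"wx":0,"wy":0,"wz":0},{"hand":0,"dx":0,"dy":0,"dz":0,"wx":0,"wy":0,"wz":0},{"hand":0,"dx":0,"dy":0,"dz":0,"wx":0,"wy":0,"wz":0}]'; python3 -m crank '[{"hand":0,"dx":0,"dy":0,"dz":0.04,"wx":0,"wy":0,"wz":0},{"hand":0,"dx":0,"dy":0,"dz":0,"wx":0,"wy":0,"wz":0},{"hand":0,"dx":0,"dy":0,"dz":0,"wx":0,"wy":0,"wz":0}]'
```

```text
time_s: 12.4
position: [0.4961, -0.2253, 0.0482]
eef_rot: [180.0, -0.0, -155.1]
ft_force: [0.4, -0.4, -2.9]
width: 0.0551
gripper_force: 64.4
time_s: 12.7
position: [0.4964, -0.2254, 0.0477]
eef_rot: [-180.0, 0.0, -155.1]
ft_force: [-2.9, 0.4, 4.3]
width: 0.0552
gripper_force: 65.1
```

Contact (about 6 N). Slide toward both rails.

```bash
python3 -m crank '[{"hand":0,"dx":-0.15,"dy":0.15,"dz":0,"wx":0,"wy":0,"wz":0},{"hand":0,"dx":-0.2,"dy":0.2,"dz":0,"wx":0,"wy":0,"wz":0},{"hand":0,"dx":-0.15,"dy":0.15,"dz":0,"wx":0,"wy":0,"wz":0},{"hand":0,"dx":0,"dy":0,"dz":0,"wx":0,"wy":0,"wz":0},{"hand":0,"dx":0,"dy":0,"dz":0,"wx":0,"wy":0,"wz":0}]'; python3 -m crank '[{"hand":0,"dx":0,"dy":0.05,"dz":0,"wx":0,"wy":0,"wz":0},{"hand":0,"dx":0,"dy":0.05,"dz":0,"wx":0,"wy":0,"wz":0},{"hand":0,"dx":0,"dy":0,"dz":0,"wx":0,"wy":0,"wz":0}]';python3 st.py 0.506 -0.2 0.048 204.9
```

```text
time_s: 13.2
position: [0.5048, -0.2044, 0.0477]
eef_rot: [-180.0, 0.1, -155.0]
ft_force: [1.0, 0.5, 5.8]
width: 0.0553
gripper_force: 65.4
time_s: 13.5
position: [0.5041, -0.2033, 0.0478]
eef_rot: [-179.8, 0.1, -155.1]
ft_force: [3.9, -4.5, 3.0]
width: 0.0551
gripper_force: 65.3
time_s 13.5 qpos [-21.9471, 26.9369, -9.8151, 53.0099, -0.04, -46.8735] position [0.5041, -0.2033, 0.0478] eef_rot [-179.7989, 0.1336, -155.0734] ft_force [3.9376, -4.4994, 2.9902] width 0.0551 gripper_force 65.2573 
units dx -0.105 dy 0.074 dz -0.007 wz 0.003
```

Touching the long rail (about 6 N). Now the short rail.

```bash
python3 -m crank '[{"hand":0,"dx":-0.05,"dy":0,"dz":0,"wx":0,"wy":0,"wz":0},{"hand":0,"dx":-0.05,"dy":0,"dz":0,"wx":0,"wy":0,"wz":0},{"hand":0,"dx":0,"dy":0,"dz":0,"wx":0,"wy":0,"wz":0},{"hand":0,"dx":0,"dy":0,"dz":0,"wx":0,"wy":0,"wz":0}]'; python3 -m crank '[{"hand":0,"dx":-0.05,"dy":0.02,"dz":0,"wx":0,"wy":0,"wz":0},{"hand":0,"dx":-0.02,"dy":0,"dz":0,"wx":0,"wy":0,"wz":0},{"hand":0,"dx":0,"dy":0,"dz":0,"wx":0,"wy":0,"wz":0}]'; cat >f.py <<'E'
from rig import status
import numpy as np
s=status.state();a=np.radians(24.9);c,n=np.cos(a),np.sin(a);p=(s["position"][:2]-[.506,-.2])*1000;f=s["ft_force"]
for k,v in(("pos",p),("F",f)):print(k,"reader x %.2f y %.2f"%(c*v[0]+n*v[1],-n*v[0]+c*v[1]))
print("Fz",f[2],"M",s["moment"].round(2),"rot",s["eef_rot"].round(2),"z",s["position"][2].round(4))
E
python3 f.py
```

```text
time_s: 13.9
position: [0.5047, -0.2031, 0.0478]
eef_rot: [-179.8, -0.1, -155.1]
ft_force: [-1.8, -6.2, 6.9]
width: 0.0554
gripper_force: 65.7
time_s: 14.2
position: [0.5062, -0.2023, 0.0479]
eef_rot: [-179.8, -0.1, -155.1]
ft_force: [-2.0, -8.5, 7.1]
width: 0.0553
gripper_force: 65.7
pos reader x -0.77 y -2.20
F reader x -5.37 y -6.91
Fz 7.086423592265931 M [-1.57  0.25  0.32] rot [-1.7976e+02 -1.5000e-01 -1.5514e+02] z 0.0479
```

```bash
python3 -m crank '[{"hand":0,"dx":-0.05,"dy":0.02,"dz":0,"wx":0,"wy":0,"wz":0},{"hand":0,"dx":0,"dy":0,"dz":0,"wx":0,"wy":0,"wz":0},{"hand":0,"dx":0,"dy":0,"dz":0,"wx":0,"wy":0,"wz":0}]'; python3 f.py;  python3 -m crank '[{"hand":0,"dx":-0.04,"dy":0.04,"dz":0,"wx":0,"wy":0,"wz":0},{"hand":0,"dx":0,"dy":0,"dz":0,"wx":0,"wy":0,"wz":0},{"hand":0,"dx":0,"dy":0,"dz":0,"wx":0,"wy":0,"wz":0}]'; python3 f.py
```

```text
time_s: 14.5
position: [0.5072, -0.2018, 0.0479]
eef_rot: [-179.7, -0.2, -155.2]
ft_force: [-3.8, -9.8, 6.9]
width: 0.0553
gripper_force: 65.7
pos reader x 0.32 y -2.18
F reader x -7.59 y -7.29
Fz 6.944583858062833 M [-1.87  0.31  0.36] rot [-179.69   -0.19 -155.16] z 0.0479
time_s: 14.8
position: [0.5072, -0.2018, 0.048]
eef_rot: [-179.5, -0.3, -155.2]
ft_force: [-5.3, -13.5, 7.6]
width: 0.0554
gripper_force: 65.7
pos reader x 0.37 y -2.11
F reader x -10.48 y -10.03
Fz 7.6020051278890675 M [-2.76  0.62  0.64] rot [-179.55   -0.32 -155.19] z 0.048
```

```bash
python3 -m crank '[{"hand":0,"dx":0,"dy":0,"dz":0.06,"wx":-0.06,"wy":-0.04,"wz":0},{"hand":0,"dx":0,"dy":0,"dz":0,"wx":0,"wy":0,"wz":0},{"hand":0,"dx":0,"dy":0,"dz":0,"wx":0,"wy":0,"wz":0}]'; python3 f.py;  python3 -m crank '[{"hand":0,"dx":-0.04,"dy":0.04,"dz":0.04,"wx":-0.04,"wy":-0.03,"wz":0},{"hand":0,"dx":0,"dy":0,"dz":0,"wx":0,"wy":0,"wz":0},{"hand":0,"dx":0,"dy":0,"dz":0,"wx":0,"wy":0,"wz":0}]'; python3 f.py
```

```text
time_s: 15.1
position: [0.5073, -0.2019, 0.0477]
eef_rot: [-180.0, 0.0, -155.2]
ft_force: [-7.7, -13.2, 17.2]
width: 0.0551
gripper_force: 66.7
pos reader x 0.36 y -2.25
F reader x -12.58 y -8.75
Fz 17.23695614036113 M [-2.53  1.43  0.58] rot [-1.7999e+02  3.0000e-02 -1.5521e+02] z 0.0477
time_s: 15.4
position: [0.5073, -0.2019, 0.0477]
eef_rot: [179.9, 0.1, -155.2]
ft_force: [-12.1, -14.8, 23.2]
width: 0.0551
gripper_force: 67.6
pos reader x 0.40 y -2.23
F reader x -17.23 y -8.33
Fz 23.20635461501836 M [-3.61  2.1   0.69] rot [ 1.7988e+02  1.3000e-01 -1.5524e+02] z 0.0477
```

```bash
python3 -m crank '[{"hand":0,"dx":0,"dy":0.06,"dz":0,"wx":0.0,"wy":0.01,"wz":0},{"hand":0,"dx":0,"dy":0.06,"dz":0,"wx":0,"wy":0,"wz":0},{"hand":0,"dx":0,"dy":0,"dz":0,"wx":0,"wy":0,"wz":0},{"hand":0,"dx":0,"dy":0,"dz":0,"wx":0,"wy":0,"wz":0}]'; python3 f.py
python3 - <<'E'
from h import *
o=[]
for n in("scene","side"):
    im,d=viewer.get_image(n);np.savez(f"pics/{n}2.npz",im=im,d=d)
    a=im[85:185,210:335] if n=="scene" else im[100:210,345:470]
    o.append(cv2.resize(a,(400,330),interpolation=2))
cv2.imwrite("pics/q.png",cv2.convertScaleAbs(np.hstack(o)[:,:,::-1],alpha=1.7))
E
```

```text
time_s: 15.8
position: [0.5073, -0.2017, 0.0478]
eef_rot: [-179.8, 0.0, -155.3]
ft_force: [-8.0, -23.7, 18.4]
width: 0.0558
gripper_force: 67.0
pos reader x 0.41 y -2.09
F reader x -17.21 y -18.16
Fz 18.408034180992424 M [-4.83  1.71  1.09] rot [-1.7975e+02  5.0000e-02 -1.5528e+02] z 0.0478
```

View pics/q.png

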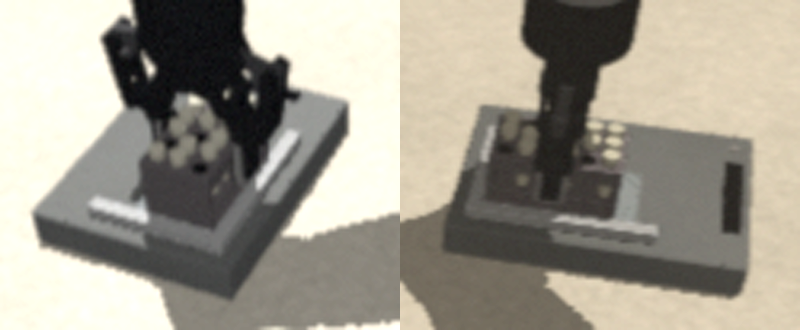

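The rack sits in the corner between both rails in both views (left crop (190,185), right crop (555,175)). Trim the yaw and level slightly to even out the contact.

```bash
python3 -m crank '[{"hand":0,"dx":0,"dy":0,"dz":0,"wx":-0.03,"wy":0,"wz":-0.025},{"hand":0,"dx":0,"dy":0,"dz":0,"wx":0,"wy":0,"wz":0},{"hand":0,"dx":0,"dy":0,"dz":0,"wx":0,"wy":0,"wz":0}]'; python3 f.py;python3 -m crank '[{"hand":0,"dx":0,"dy":0.03,"dz":0,"wx":-0.01,"wy":0,"wz":-0.025},{"hand":0,"dx":0,"dy":0,"dz":0,"wx":0,"wy":0,"wz":0},{"hand":0,"dx":0,"dy":0,"dz":0,"wx":0,"wy":0,"wz":0}]'; python3 f.py
```

```text
time_s: 16.2
position: [0.5073, -0.2018, 0.0477]
eef_rot: [180.0, 0.1, -155.2]
ft_force: [-9.3, -22.6, 18.1]
width: 0.0552
gripper_force: 66.9
pos reader x 0.42 y -2.15
F reader x -17.96 y -16.57
Fz 18.112680245187104 M [-4.91  1.47  0.49] rot [ 1.8000e+02  6.0000e-02 -1.5518e+02] z 0.0477
time_s: 16.5
position: [0.5073, -0.2018, 0.0477]
eef_rot: [-180.0, 0.1, -155.1]
ft_force: [-7.7, -24.1, 16.8]
width: 0.0552
gripper_force: 66.7
pos reader x 0.44 y -2.15
F reader x -17.12 y -18.67
Fz 16.766989867196234 M [-5.25  1.31 -0.01] rot [-1.7999e+02  7.0000e-02 -1.5510e+02] z 0.0477
```

```bash
python3 -m crank '[{"hand":0,"dx":-0.02,"dy":0.02,"dz":0,"wx":0,"wy":0,"wz":0},{"hand":0,"dx":0,"dy":0,"dz":0,"wx":0,"wy":0,"wz":0},{"hand":0,"dx":0,"dy":0,"dz":0,"wx":0,"wy":0,"wz":0},{"hand":0,"dx":0,"dy":0,"dz":0,"wx":0,"wy":0,"wz":0},{"hand":0,"dx":0,"dy":0,"dz":0,"wx":0,"wy":0,"wz":0},{"hand":0,"dx":0,"dy":0,"dz":0,"wx":0,"wy":0,"wz":0},{"hand":0,"dx":0,"dy":0,"dz":0,"wx":0,"wy":0,"wz":0},{"hand":0,"dx":0,"dy":0,"dz":0,"wx":0,"wy":0,"wz":0}]'; python3 f.py; python3 - <<'E'
from rig import manip
print(manip.finish_job())
E
```

```text
time_s: 17.3
position: [0.5073, -0.2017, 0.0477]
eef_rot: [-179.9, 0.0, -155.1]
ft_force: [-8.7, -26.7, 15.1]
width: 0.0551
gripper_force: 66.7
pos reader x 0.44 y -2.12
F reader x -19.19 y -20.57
Fz 15.143719510067736 M [-5.62  1.49  0.07] rot [-179.93    0.   -155.11] z 0.0477
the job is handed in; nothing more can be done
None
```

The job is handed in at 17.3 s: the rack sits upright and flat in the reader's corner, still gripped and pressed at about 19 N on the short rail and 21 N on the long rail, and I kept the arm clear of the jar, tip box and empty rack.

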